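# Set the clearance of a small slide with its thumbscrew

## Robot

A 7-joint arm with a two-finger parallel gripper is mounted at the origin on a cart in front of the work surface, level with it; the furniture and walls round the work are solid. World frame = base frame: x ahead of the robot, y to its left, z up, the work surface at z = 0. Lengths are in m, angles in rad, forces in N, time in s.
With the tool pointing down it reaches from about 0.4 to 0.85 m from the base axis. Payload 10.4 kg.
Tool frame: the origin (TCP) lies between the finger pads; the fingertips stand ahead of it and the grasp point (between the pads) lies 5 mm behind it (manip.tip_extent is the z of the fingertips in the tool frame, in m); z points along the fingers, y is the line along which they close (so a half turn about z gives the same grasp; the last joint's range is limited). The gripper opens to 85 mm and grips with 20 to 120 N. Pads are 22 mm wide; open, the fingers measure 114 mm over their backs; the gripper's body (76 mm by 85 mm) begins 54 mm behind the grasp point. The pads swing forward as they close: fully open they stand 13 mm farther back than shut.
Start: joints at [1.274, 0.332, -0.065, 1.46, 0.022, 1.35, -0.088], TCP at [0.169, -0.602, 0.245] pointing down, gripper open.
Joint ranges: [-2.6, 2.6], [-0.5, 2.12], [-1.47, 1.34], [0.16, 2.42], [-1.27, 4.41], [0.06, 2.06], [-2.6, 2.6]. Speed limits (rad/s): [2.22, 2.22, 2.79, 2.79, 3.14, 3.14, 3.14].

## Interface

Orientations are given as a unit quaternion [x, y, z, w].
In Python, from workcell import status, viewer, manip gives the robot as it stands.
- The arm moves only by the tool play_rows, never from a script. Its argument "plan" is one flat list of numbers, 7 for each row, row after row: the turn, a rotation vector about the tool's x, y, z in degrees, then the shift along the tool's x, y, z in m, then the opening, from 0 (shut) to 1 (fully open). In form: [ax, ay, az, dx, dy, dz, grip, ax, ay, az, dx, dy, dz, grip, ...]. A call has 1 to 20 rows; each row is the pose to reach, as a shift and turn from the pose commanded when the call began, along the tool's axes at that moment; what a row does not reach only later rows make up. A row lasts 1/8 s, in which the tool goes at most 62.5 mm and 10.7 degrees, less where a joint would pass 70% of its speed; a pose out of reach is approached as far as the arm can. A call with a gripper value outside its range is refused whole. The fingers move at their own pace and stop on an object; "squeeze" is the grip in N (left out, the last holds). Time passes only in rows, so rows that repeat a pose let the fingers close. It gives the time, the measured TCP pose, the force, the opening and the grip force at its end, in the units of the state.
- status.get_obs(): the state, without advancing time (a new reading comes with each control period).
- viewer.camera(name): name is "scene" or "top" or "wrist"; returns the picture (384x512x3 uint8, red, green, blue); there is no depth.
- viewer.camera_model(name): a dict with "fx", "fy", "cx", "cy" (pixels), "R" (3x3) and "t" (3): a world point X has camera coordinates R X + t. Camera axes: x right, y down, z forward; pixel columns grow to the right and rows downward; lengths in m; the calibration is good to about 2 mm. A picture is of the moment at which its call begins: read the wrist's pose just before it. camera_model takes no time and is no camera call; for the wrist camera it gives the pose at the moment of the call.
- manip.hand_in(): hands the job in; it is judged then, once.
The state is a dict: "clock": time; "joint_pos": joint angles; "joint_velocities": joint speeds; "tau": joint torques, N m; "position": TCP position; "ee_rot": TCP orientation; "ft_force": force on the tool from outside, world axes, zero at the start; "torque": the same for the moment, N m; "grip_width": opening from 0.0 (shut) to 1.0 (fully open); "grasp_force": force on a finger pad.
Only numpy, scipy, OpenCV 4.12 (cv2) and the standard library are available. Lean on these libraries where they do the work, as an engineer would, in place of code of your own. Each camera call takes 0.05 s, during which the arm holds its last target. There are 200 camera calls.

## Task

Set the running clearance of the little dovetail slide on the desk: push its carriage fully home against the end stop, then turn the square thumbscrew knob on top clockwise until it just bottoms, without forcing it, and back it off a quarter of a turn. Leave the carriage home, let go of the knob, and do not disturb the other things on the desk.

Things in the scene. Friction and masses are not known exactly. Their poses are not given: they have to be found in the camera images.
- slide_bed: The bed of a small dovetail slide, bolted to the desk: a dark steel plate 200 x 90 mm, 12 mm thick, carrying a steel way 46 mm wide whose top is 33 mm above the desk. Origin: centre of the underside, on the desk. Its +x axis runs along the way (horizontal, roughly away from the robot) towards the end stop.
- stop_face (a point): Centre of the end stop's face that the carriage meets, 47 mm above the desk. The end stop is an upright steel plate across the +x end of the bed, 12 mm thick (beyond this point), 70 mm wide, its top 56 mm above the desk. Axes as the bed's.
- carriage_front (a point): Centre of the carriage's end face towards the end stop, 47 mm above the desk. The carriage is an aluminium block 70 mm long along the way, 74 mm wide, its flat top 60 mm above the desk; the knob's axis stands 35 mm behind this face, on the middle of the way. Axes as the bed's.
- carriage (a joint): Travel of the carriage along the bed's +x, m: 0.060 is fully home, with its end face on the end stop; smaller is away from it. It starts 15 to 45 mm short of home, slides with about 4 N of drag and stays where it is left. It may be pushed, or dragged by the knob.
- knob_grip (a point): Middle of the thumbscrew's square black knob on top of the carriage, on its upright axis, 97 mm above the desk; it does not rise or fall as it turns. The knob is 26 x 26 mm across its flats, which face this point's x and y axes, and 28 mm high (83 to 111 mm above the desk). Below is a 14 mm thick neck and a washer 30 mm across, its top 65 mm above the desk. z is up.
- knob_top (a point): Centre of the knob's top. A small rib there points along this point's +x, which turns with the knob. Clockwise from above (negative about z) screws in, against about 0.08 N m. It starts 0.14 to 0.51 turn short of bottoming, at an angle that differs each time and can only be felt: there the torque rises steeply, about 2 N m per radian; 0.6 N m there is too much and damages it.
- shoe (a joint): Clearance, m, between the way and the pressure shoe inside the carriage that the thumbscrew drives: 0 when the screw has bottomed, growing as it is backed off, 1.25 mm per full turn, so 0.00031 at a quarter turn. Readings are noisy by more than that and do not show when it bottoms.
- flex (a joint): How far the shoe's backing is pressed in by the tightened screw, m: 0 while the screw turns freely, growing at the bottom with the torque, 0.0002 per N m; 0.00012 (0.6 N m) is the permitted limit. Readings are noisy by several times that, so they do not show it.
- calliper: Bystander, loose: digital calliper, 202 x 74 x 13 mm, lying along the slide beside it; origin under its middle.
- screwdriver_yellow: Bystander, loose: screwdriver, 135 x 29 x 20 mm, lying along the slide on its other side; origin under its middle.
- screw_tin: Bystander, loose: round closed tin, 64 mm across, 24 mm high, near the bench vice; origin under its middle.
- needle_pliers: Bystander, loose: needle-nose pliers, 101 x 129 x 12 mm, lying flat at the left; origin under the middle.
- side_cutters: Bystander, loose: side cutters, 79 x 111 x 12 mm, lying flat at the right; origin under the middle.
- eraser: Bystander, loose: block eraser, 34 x 44 x 12 mm, at the left; origin under its middle.
- flux_bottle: Bystander, loose: small bottle with screw cap, 31 mm across, 67 mm high, standing at the right; origin under its middle.
Not all that is in view belongs to the job. Of the things shaped like the slide_bed, the steel one is meant.

How it is judged:
By the outcome, as a careful person would: the job done as asked, in the order asked, and still so for the second after the job is handed in, with the robot touching nothing.
It also fails if it takes over 61 s, if anything falls off the work surface, if the arm or the gripper's body presses on something with over 40 N, if the wrist force passes 120 N, or if a joint passes its speed limit or range.

## Working session

There is one attempt and no reset: what is moved stays moved. The work goes in short steps, Python scripts to look and compute and a tool call to move; the robot and the scene stay as the last step left them, time stands still between calls to the robot, and variables do not carry over. Pictures are saved under pics/ and viewed, at most 10 in all, crops included, and the job is handed in when it is done.

Besides the shell and the picture viewer there is one more tool, called after "Request:" as a command line: name --argument value ..., lists and objects as JSON in quotes. play_rows: Moves the arm, as the interface text tells. Its arguments: {"type":"object","properties":{"plan":{"type":"array","items":{"type":"number"}},"squeeze":{"type":"number"}},"required":["plan"]}

```bash
mkdir -p pics; ls
python3 - <<'E'
from workcell import status, viewer, manip
import cv2,numpy as np
o=status.get_obs();print({k:np.round(v,3).tolist() for k,v in o.items()},manip.tip_extent)
for n in ("top","scene"):
    cv2.imwrite(f"pics/{n}0.png",cv2.resize(viewer.camera(n)[:,:,::-1],(800,600),interpolation=cv2.INTER_CUBIC))
    m=viewer.camera_model(n);print(n,{k:np.round(v,3).tolist() for k,v in m.items()})
E
```

```text
pics
{'clock': 0.0, 'joint_pos': [1.274, 0.333, -0.065, 1.461, 0.022, 1.35, -0.088], 'joint_velocities': [0.0, 0.002, 0.001, 0.001, -0.001, 0.0, -0.001], 'tau': [-0.0, -62.543, 0.049, -39.161, 0.016, 0.01, -0.0], 'position': [0.169, -0.601, 0.245], 'ee_rot': [0.991, 0.136, -0.0, -0.001], 'ft_force': [0.267, 0.395, -0.763], 'torque': [-0.035, -0.013, -0.029], 'grasp_force': 0.0, 'grip_width': 0.999} 0.014
top {'fx': 416.499, 'fy': 416.499, 'cx': 256.231, 'cy': 190.273, 'R': [[0.016, -1.0, -0.0], [-0.998, -0.016, -0.061], [0.061, 0.001, -0.998]], 't': [0.007, 0.585, 1.353]}
scene {'fx': 436.233, 'fy': 436.233, 'cx': 263.608, 'cy': 181.546, 'R': [[-0.483, -0.875, -0.017], [-0.354, 0.213, -0.911], [0.801, -0.434, -0.413]], 't': [0.298, 0.287, 0.852]}
```

View pics/top0.png

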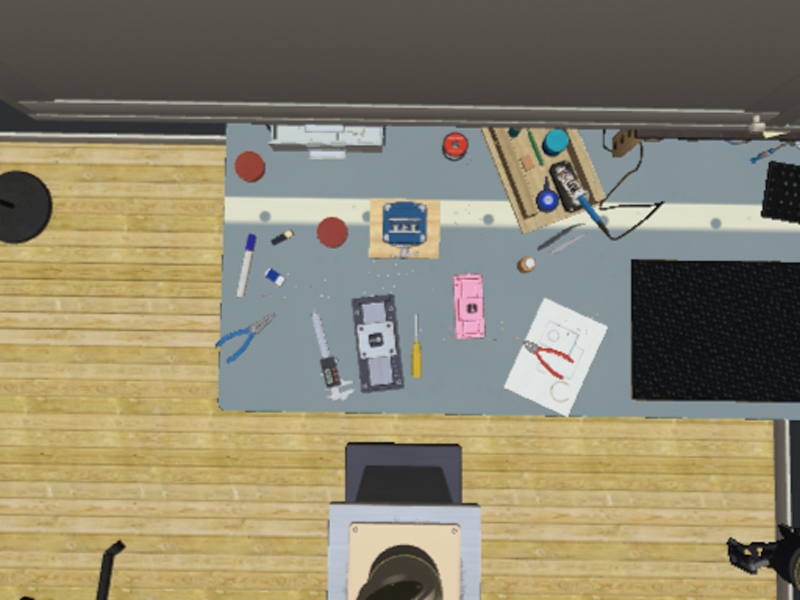

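View pics/scene0.png

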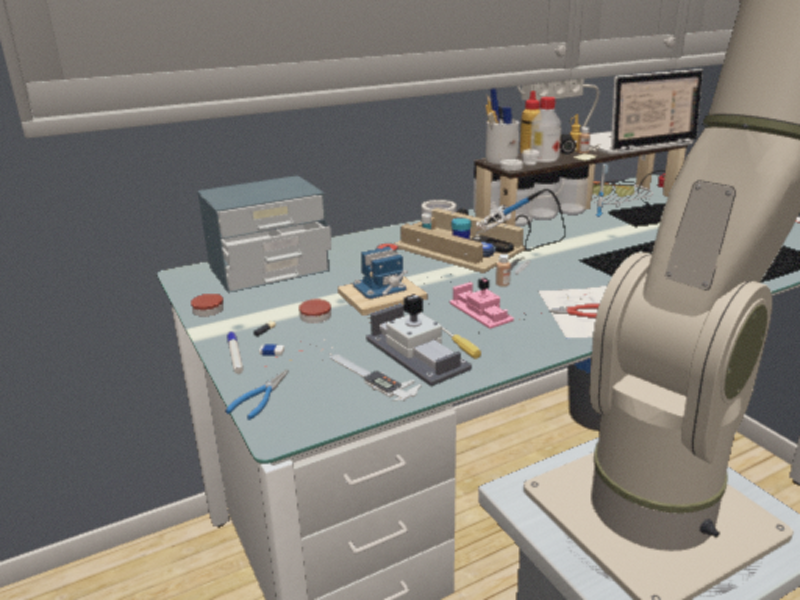

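Two slide-shaped things are in the top view: the dark steel one at (377,342) and a pink one at (469,307). The steel one fits, since it has a dark plate, a grey way and a black knob. I'll confirm it in an enlarged crop.

Run:
```python
from workcell import viewer
import cv2
im=viewer.camera("top")[:,:,::-1]
cv2.imwrite("pics/crop1.png",cv2.resize(im[182:257,195:295],None,fx=8,fy=8,interpolation=cv2.INTER_CUBIC))
```

```text
(no output)
```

View pics/crop1.png

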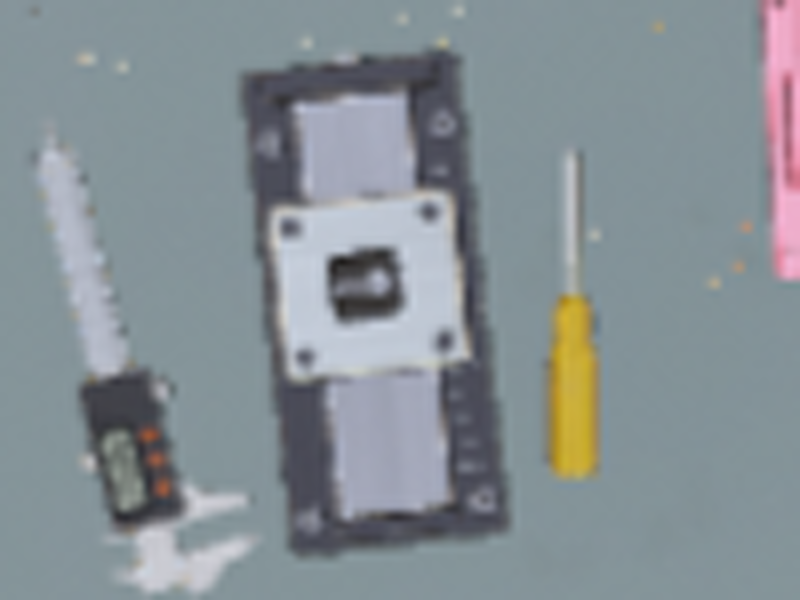

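The crop confirms it: dark steel plate, bright carriage with corners at (270,210), (455,190), (470,357) and (290,382), and black knob at (366,285). The end stop is at the top. Next I convert these to world positions.

```bash
cat > h.py <<'E'
from workcell import status, viewer, manip
import cv2,numpy as np
from scipy.spatial.transform import Rotation as Ro
def world(m,uv,z):
    d=m["R"].T@np.array([(uv[0]-m["cx"])/m["fx"],(uv[1]-m["cy"])/m["fy"],1]); c=-m["R"].T@m["t"]
    return c+d*(z-c[2])/d[2]
def totool(dp,q): return Ro.from_quat(q).inv().apply(dp)
E
python3 - <<'E'
from h import *
m={k:np.array(v) for k,v in viewer.camera_model("top").items()}
for n,p,z in [("knob",(366,285),.111),("c1",(270,210),.06),("c2",(455,190),.06),("c3",(470,357),.06),("c4",(290,382),.06),("bedBL",(290,555),.012),("bedBR",(508,528),.012),("stopL",(290,105),.033),("stopR",(412,92),.033),("bedTL",(242,75),.012),("bedTR",(460,53),.012),("calL",(245,500),.01),("screwd",(550,440),.02)]:
    print(n,world(m,(195+p[0]/8-.45,182+p[1]/8-.45),z).round(4))
o=status.get_obs();print(Ro.from_quat(o["ee_rot"]).as_matrix().round(3))
E
```

```text
knob [0.4963 0.0636 0.111 ]
c1 [0.5252 0.1043 0.06  ]
c2 [0.5344 0.0308 0.06  ]
c3 [0.4682 0.0238 0.06  ]
c4 [0.4572 0.095  0.06  ]
bedBL [0.3851 0.0965 0.012 ]
bedBR [0.3975 0.0074 0.012 ]
stopL [0.5685 0.0988 0.033 ]
stopR [0.5746 0.0493 0.033 ]
bedTL [0.5817 0.1202 0.012 ]
bedTR [0.5922 0.0303 0.012 ]
calL [0.407  0.1156 0.01  ]
screwd [ 0.434  -0.0091  0.02  ]
[[ 0.963  0.27  -0.   ]
 [ 0.27  -0.963  0.001]
 [-0.    -0.001 -1.   ]]
```

Request:
play_rows --plan '[0,0,0,0.49,-0.54,-0.03,1,0,0,0,0.49,-0.54,-0.03,1,0,0,0,0.49,-0.54,-0.03,1,0,0,0,0.49,-0.54,-0.03,1,0,0,0,0.49,-0.54,-0.03,1,0,0,0,0.49,-0.54,-0.03,1,0,0,0,0.49,-0.54,-0.03,1,0,0,0,0.49,-0.54,-0.03,1,0,0,0,0.49,-0.54,-0.03,1,0,0,0,0.49,-0.54,-0.03,1,0,0,0,0.49,-0.54,-0.03,1,0,0,0,0.49,-0.54,-0.03,1,0,0,0,0.49,-0.54,-0.03,1,0,0,0,0.49,-0.54,-0.03,1,0,0,0,0.49,-0.54,-0.03,1,0,0,0,0.49,-0.54,-0.03,1]'

```text
clock: 2.15
position: [0.4946, 0.0497, 0.2753]
ee_rot: [0.991, 0.136, 0.0, 0.0]
ft_force: [0.1, 0.0, -0.7]
grip_width: 1.001
grasp_force: 0.0
```

```bash
cat > look.py <<'E'
import sys
from h import *
o=status.get_obs();print({k:np.round(o[k],4).tolist() for k in ("clock","joint_pos","position","ee_rot","ft_force","torque","grip_width")})
m={k:np.array(v) for k,v in viewer.camera_model("wrist").items()}
np.savez("m.npz",**m)
cv2.imwrite(f"pics/{sys.argv[1]}.png",cv2.resize(viewer.camera("wrist")[:,:,::-1],(800,600),interpolation=cv2.INTER_CUBIC))
c=-m["R"].T@m["t"];print("cam",c.round(3),m["fx"])
E
python3 look.py w1
```

```text
{'clock': 2.15, 'joint_pos': [0.5835, 0.0939, -0.8125, 1.7095, 0.0703, 1.3679, -1.5395], 'position': [0.4946, 0.0497, 0.2753], 'ee_rot': [0.9908, 0.1357, 0.0, 0.0004], 'ft_force': [0.1427, 0.0176, -0.6593], 'torque': [-0.0057, 0.0506, 0.0125], 'grip_width': 1.0008}
cam [0.576 0.074 0.404] 279.7621903259054
```

View pics/w1.png

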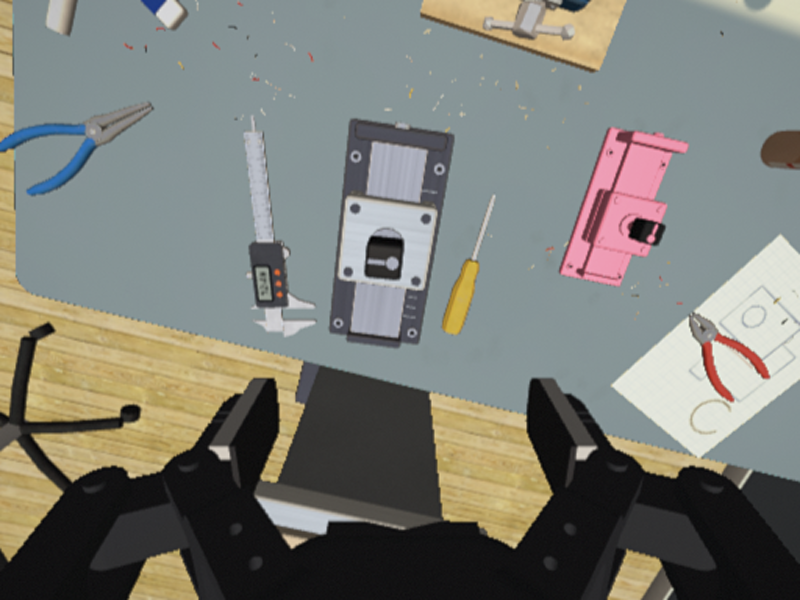

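The wrist picture shows the steel slide with its knob at about (385,258), the stop at the top and the carriage front edge at about y=205. The calliper and screwdriver lie either side. I'll enlarge the knob to read its angle.

Run:
```python
from h import *
im=viewer.camera("wrist")[:,:,::-1]
cv2.imwrite("pics/crop2.png",cv2.resize(im[120:194,210:290],None,fx=8,fy=8,interpolation=cv2.INTER_CUBIC))
```

```text
(no output)
```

View pics/crop2.png

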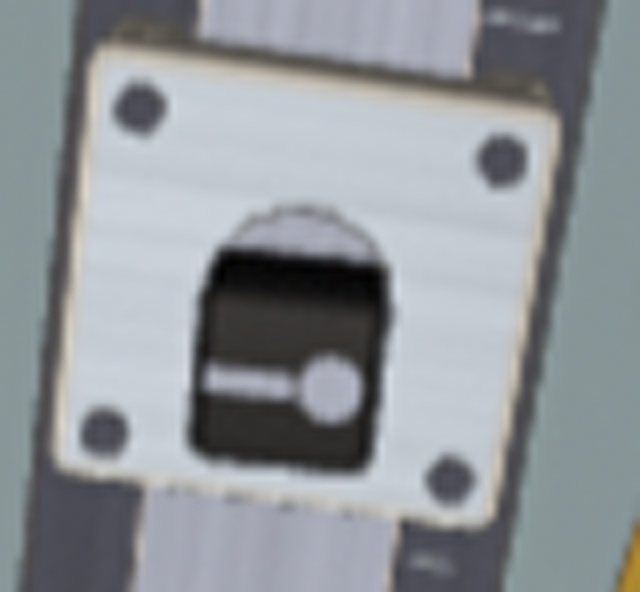

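The crop shows the knob top with corners at about (207,292), (388,302), (372,470) and (190,455). A rib runs from (205,378) to a dot at (330,390). Carriage top corners are (95,45), (558,115), (490,525) and (58,465).

Run:
```python
from h import *
m={k:np.array(v) for k,v in viewer.camera_model("wrist").items()}
P={}
for n,p,z in [("TL",(207,292),.111),("TR",(388,302),.111),("BR",(372,470),.111),("BL",(190,455),.111),("r0",(205,378),.111),("r1",(330,390),.111),("c1",(95,45),.06),("c2",(558,115),.06),("c3",(490,525),.06),("c4",(58,465),.06)]:
    P[n]=world(m,(210+p[0]/8-.45,120+p[1]/8-.45),z); print(n,P[n].round(4))
a=lambda p,q:np.degrees(np.arctan2(*(P[q]-P[p])[[1,0]])).round(1)
print("knob",np.mean([P[k] for k in("TL","TR","BR","BL")],0).round(4),"edges",a("TL","TR"),a("BL","BR"),a("BL","TL"),a("BR","TR"),"rib",a("r0","r1"))
print("carr",np.mean([P[k] for k in("c1","c2","c3","c4")],0).round(4),a("c1","c2"),a("c4","c3"),a("c4","c1"),a("c3","c2"))
for n,p,z in [("stL",(357,143),.056),("stR",(452,150),.056),("bTL",(349,120),.012),("bBL",(330,340),.012),("bBR",(416,347),.012)]:
    print(n,world(m,(p[0]*.64,p[1]*.64),z).round(4))
```

```text
TL [0.5048 0.0783 0.111 ]
TR [0.51   0.0547 0.111 ]
BR [0.4867 0.0504 0.111 ]
BL [0.4821 0.075  0.111 ]
r0 [0.4932 0.0757 0.111 ]
r1 [0.4961 0.059  0.111 ]
c1 [0.5249 0.1047 0.06  ]
c2 [0.5336 0.0341 0.06  ]
c3 [0.4673 0.0253 0.06  ]
c4 [0.4585 0.0953 0.06  ]
knob [0.4959 0.0646 0.111 ] edges -77.7 -79.4 8.3 10.3 rib -80.2
carr [0.4961 0.0648 0.06  ] -83.0 -82.8 8.1 7.5
stL [0.5646 0.1059 0.056 ]
stR [0.5791 0.0353 0.056 ]
bTL [0.5791 0.1207 0.012 ]
bBL [0.3768 0.0922 0.012 ]
bBR [0.3922 0.0082 0.012 ]
```

Request:
play_rows --plan '[0,0,-85,0.0054,-0.0141,0.02,0.7,0,0,-85,0.0054,-0.0141,0.02,0.7,0,0,-85,0.0054,-0.0141,0.02,0.7,0,0,-85,0.0054,-0.0141,0.02,0.7,0,0,-85,0.0054,-0.0141,0.02,0.7,0,0,-85,0.0054,-0.0141,0.02,0.7,0,0,-85,0.0054,-0.0141,0.02,0.7,0,0,-85,0.0054,-0.0141,0.02,0.7,0,0,-174,0.0054,-0.0141,0.08,0.7,0,0,-174,0.0054,-0.0141,0.08,0.7,0,0,-174,0.0054,-0.0141,0.08,0.7,0,0,-174,0.0054,-0.0141,0.08,0.7,0,0,-174,0.0054,-0.0141,0.08,0.7,0,0,-174,0.0054,-0.0141,0.08,0.7,0,0,-174,0.0054,-0.0141,0.08,0.7,0,0,-174,0.0054,-0.0141,0.08,0.7,0,0,-174,0.0054,-0.0141,0.08,0.7,0,0,-174,0.0054,-0.0141,0.08,0.7]'

```text
clock: 4.5
position: [0.4962, 0.0653, 0.1953]
ee_rot: [-0.084, 0.996, -0.0, 0.0]
ft_force: [0.7, 0.1, 1.0]
grip_width: 0.699
grasp_force: 0.0
```

```bash
python3 look.py w2
python3 - <<'E'
from h import *
o=status.get_obs();R=Ro.from_quat(o["ee_rot"]).as_matrix();print(R.round(4).tolist())
d=np.array([.496,.0647,.092])-o["position"];print(totool(d,o["ee_rot"]).round(4))
E
```

```text
{'clock': 4.5, 'joint_pos': [0.8146, 0.2687, -1.161, 1.8062, 0.2608, 1.237, 1.3186], 'position': [0.4962, 0.0653, 0.1953], 'ee_rot': [-0.0839, 0.9965, -0.0001, 0.0], 'ft_force': [0.6722, 0.0543, 1.0239], 'torque': [0.0114, -0.0305, 0.0021], 'grip_width': 0.6986}
cam [0.413 0.052 0.324] 279.7621903259054
[[-0.986, -0.1665, 0.0001], [-0.1665, 0.986, -0.0002], [-0.0, -0.0002, -1.0]]
[ 0.0003 -0.0006  0.1033]
```

View pics/w2.png

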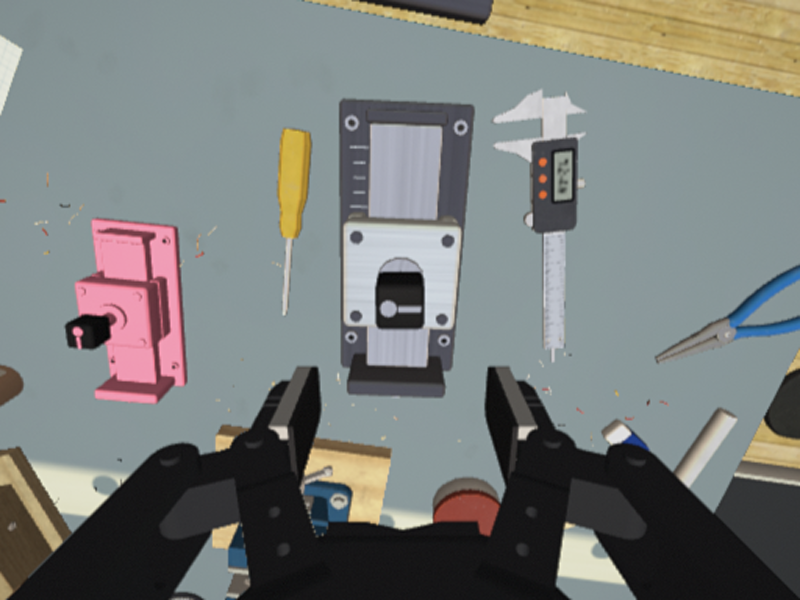

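The knob is centred between the fingers at (400,300), and its flats are parallel to the pads. I'll descend and grip.

Request:
play_rows --plan '[0,0,0,0,0,0.04,0.7,0,0,0,0,0,0.08,0.7,0,0,0,0,0,0.103,0.7,0,0,0,0,0,0.103,0.7,0,0,0,0,0,0.103,0,0,0,0,0,0,0.103,0,0,0,0,0,0,0.103,0,0,0,0,0,0,0.103,0,0,0,0,0,0,0.103,0,0,0,0,0,0,0.103,0,0,0,0,0,0,0.103,0]' --squeeze 60

```text
clock: 5.92
position: [0.4972, 0.065, 0.0937]
ee_rot: [-0.084, 0.996, -0.001, 0.001]
ft_force: [-0.9, -3.1, 6.3]
grip_width: 0.295
grasp_force: 60.3
```

```bash
cat > st.py <<'E'
from h import *
o=status.get_obs();R=Ro.from_quat(o["ee_rot"]).as_matrix()
tz=[status.get_obs()["torque"][2] for _ in range(3)]
print({k:np.round(o[k],4).tolist() for k in ("clock","position","ft_force","torque","grip_width","grasp_force")},"q7",round(o["joint_pos"][6],3),"yaw",np.degrees(np.arctan2(R[1,0],R[0,0])).round(2),"tilt",R[2].round(4),tz)
E
python3 st.py; python3 -c "
from h import *
t=np.radians(7.5)
print(totool([np.cos(t),np.sin(t),0],status.get_obs()['ee_rot']))"
```

```text
{'clock': 5.925, 'position': [0.4972, 0.065, 0.0937], 'ft_force': [-0.9355, -3.0583, 6.294], 'torque': [-0.6005, 0.1915, 0.0524], 'grip_width': 0.2951, 'grasp_force': 60.2869} q7 1.201 yaw -170.38 tilt [-0.0019 -0.0017 -1.    ] [np.float64(0.0524280899282548), np.float64(0.0524280899282548), np.float64(0.0524280899282548)]
[-0.99931507 -0.03695138  0.00199448]
```

Request:
play_rows --plan '[0,0,0,-0.006,-0.0002,0,0,0,0,0,-0.012,-0.0004,0,0,0,0,0,-0.018,-0.0007,0,0,0,0,0,-0.024,-0.0009,0,0,0,0,0,-0.028,-0.001,0,0,0,0,0,-0.03,-0.0011,0,0,0,0,0,-0.03,-0.0011,0,0]'

```text
clock: 6.8
position: [0.5266, 0.0688, 0.0936]
ee_rot: [-0.084, 0.996, -0.001, 0.001]
ft_force: [-2.7, -3.7, 8.9]
grip_width: 0.293
grasp_force: 60.6
```

```bash
python3 st.py
```

```text
{'clock': 6.8, 'position': [0.5266, 0.0688, 0.0936], 'ft_force': [-2.654, -3.7176, 8.8712], 'torque': [-0.7771, 0.7566, -0.017], 'grip_width': 0.2935, 'grasp_force': 60.5997} q7 1.18 yaw -170.38 tilt [-9.0e-04 -1.8e-03 -1.0e+00] [np.float64(-0.017002890929057372), np.float64(-0.017002890929057372), np.float64(-0.017002890929057372)]
```

Moved 29.5 mm freely. Now I'll creep on.

Request:
play_rows --plan '[0,0,0,-0.003,-0.0001,0,0,0,0,0,-0.005,-0.0002,0,0,0,0,0,-0.007,-0.0003,0,0,0,0,0,-0.008,-0.0003,0,0,0,0,0,-0.008,-0.0003,0,0]'

```text
clock: 7.42
position: [0.5344, 0.0698, 0.0937]
ee_rot: [-0.084, 0.996, -0.001, 0.0]
ft_force: [-3.0, -4.1, 8.8]
grip_width: 0.295
grasp_force: 60.7
```

Request:
play_rows --plan '[0,0,0,-0.0015,-0.0001,0,0,0,0,0,-0.003,-0.0001,0,0,0,0,0,-0.003,-0.0001,0,0]'

```text
clock: 7.8
position: [0.5374, 0.0702, 0.0937]
ee_rot: [-0.084, 0.996, -0.001, 0.0]
ft_force: [-2.9, -3.3, 8.7]
grip_width: 0.297
grasp_force: 60.6
```

Request:
play_rows --plan '[0,0,0,-0.001,-0.0001,0,0,0,0,0,-0.002,-0.0001,0,0,0,0,0,-0.002,-0.0001,0,0]'

```text
clock: 8.18
position: [0.5393, 0.0704, 0.0937]
ee_rot: [-0.084, 0.996, -0.001, 0.0]
ft_force: [-3.6, -4.1, 7.4]
grip_width: 0.293
grasp_force: 60.6
```

Request:
play_rows --plan '[0,0,0,-0.001,-0.0001,0,0,0,0,0,-0.002,-0.0001,0,0,0,0,0,-0.002,-0.0001,0,0]'

```text
clock: 8.55
position: [0.5404, 0.0706, 0.0936]
ee_rot: [-0.084, 0.996, -0.001, -0.001]
ft_force: [-7.9, -4.4, 12.7]
grip_width: 0.297
grasp_force: 61.2
```

Request:
play_rows --plan '[0,0,0,-0.001,-0.0001,0,0,0,0,0,-0.002,-0.0001,0,0,0,0,0,-0.002,-0.0001,0,0]'

```text
clock: 8.93
position: [0.5416, 0.0706, 0.0934]
ee_rot: [-0.084, 0.996, -0.001, -0.002]
ft_force: [-11.7, -5.6, 15.7]
grip_width: 0.298
grasp_force: 61.6
```

Request:
play_rows --plan '[0,0,0,-0.001,-0.0001,0,0,0,0,0,-0.002,-0.0001,0,0,0,0,0,-0.002,-0.0001,0,0]'

```text
clock: 9.3
position: [0.5432, 0.0707, 0.0933]
ee_rot: [-0.084, 0.996, -0.002, -0.002]
ft_force: [-13.4, -6.3, 16.6]
grip_width: 0.293
grasp_force: 61.9
```

```bash
python3 st.py; python3 look.py w3 >/dev/null
```

```text
{'clock': 9.3, 'position': [0.5432, 0.0707, 0.0933], 'ft_force': [-13.445, -6.3178, 16.5803], 'torque': [-1.4175, 3.2557, 0.0094], 'grip_width': 0.2929, 'grasp_force': 61.8914} q7 1.173 yaw -170.37 tilt [ 0.0042 -0.0029 -1.    ] [np.float64(0.009357707379090831), np.float64(0.009357707379090831), np.float64(0.009357707379090831)]
```

View pics/w3.png

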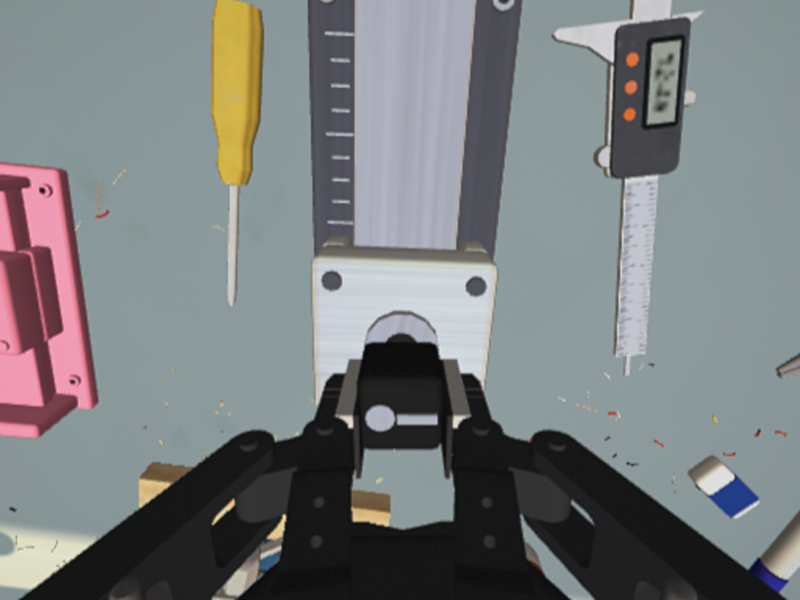

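The carriage is against the stop, with force at 13 N and rising from x≈0.540. The knob top is at (360–443, 376–447) and the carriage's rear top edge runs from (313,260) to (496,266). The pads may have slipped a little on the knob, so I'll compute where the knob is relative to the TCP.

Run:
```python
from h import *
m=dict(np.load("m.npz")); t=np.radians(7.5); ex=np.array([np.cos(t),np.sin(t),0])
f=lambda u,v,z: world(m,(u*.64-.2,v*.64-.2),z)
e=(f(313,260,.06)+f(496,266,.06))/2; print("from rear edge",(e+.035*ex).round(4))
print("knob top centre",np.mean([f(360,376,.111),f(443,376,.111),f(443,447,.111),f(360,447,.111)],0).round(4))
print("rear top edge of knob",((f(360,376,.111)+f(443,376,.111))/2+.013*ex).round(4), "washer rear",(f(402,311,.065)+.015*ex).round(4))
```

```text
from rear edge [0.5385 0.0704 0.06  ]
knob top centre [0.5358 0.0703 0.111 ]
rear top edge of knob [0.5365 0.0699 0.111 ] washer rear [0.5365 0.0698 0.065 ]
```

Request:
play_rows --plan '[0,0,0,0,0,0,0.42,0,0,0,0,0,0,0.42,0,0,0,0.0065,0.0003,0,0.42,0,0,0,0.0065,0.0003,0,0.42,0,0,0,0.0065,0.0003,0,0.42]'

```text
clock: 9.98
position: [0.5384, 0.0711, 0.0924]
ee_rot: [-0.084, 0.996, -0.0, 0.0]
ft_force: [-0.4, -0.4, 1.5]
grip_width: 0.424
grasp_force: 0.0
```

```bash
python3 st.py
```

```text
{'clock': 9.975, 'position': [0.5384, 0.0711, 0.0924], 'ft_force': [-0.3908, -0.4299, 1.4712], 'torque': [-0.0347, -0.0054, 0.0004], 'grip_width': 0.4238, 'grasp_force': 0.0} q7 1.175 yaw -170.32 tilt [-2.e-04 -2.e-04 -1.e+00] [np.float64(0.00041020226627170903), np.float64(0.00041020226627170903), np.float64(0.00041020226627170903)]
```

Request:
play_rows --plan '[0,0,0,0,-0.0007,0,0,0,0,0,0,-0.0007,0,0,0,0,0,0,-0.0007,0,0,0,0,0,0,-0.0007,0,0,0,0,0,0,-0.0007,0,0]' --squeeze 80

```text
clock: 10.6
position: [0.5387, 0.0702, 0.0926]
ee_rot: [-0.084, 0.996, -0.0, 0.0]
ft_force: [-1.3, -3.0, 6.1]
grip_width: 0.296
grasp_force: 78.5
```

```bash
python3 st.py
```

```text
{'clock': 10.6, 'position': [0.5387, 0.0702, 0.0926], 'ft_force': [-1.2753, -2.9572, 6.0875], 'torque': [-0.6429, 0.2961, -0.018], 'grip_width': 0.2959, 'grasp_force': 78.5385} q7 1.176 yaw -170.33 tilt [-4.e-04 -7.e-04 -1.e+00] [np.float64(-0.018049923780626236), np.float64(-0.018049923780626236), np.float64(-0.018049923780626236)]
```

Request:
play_rows --plan '[0,0,5,0,0,0,0,0,0,11,0,0,0,0,0,0,17,0,0,0,0,0,0,23,0,0,0,0,0,0,29,0,0,0,0,0,0,35,0,0,0,0,0,0,40,0,0,0,0,0,0,40,0,0,0,0]'

```text
clock: 11.6
position: [0.5388, 0.0692, 0.0926]
ee_rot: [0.262, 0.965, -0.001, 0.001]
ft_force: [-0.7, -5.4, 5.3]
grip_width: 0.293
grasp_force: 78.7
```

```bash
python3 st.py
```

```text
{'clock': 11.6, 'position': [0.5388, 0.0692, 0.0926], 'ft_force': [-0.7271, -5.359, 5.3004], 'torque': [-1.3081, 0.2167, 0.0344], 'grip_width': 0.2932, 'grasp_force': 78.718} q7 0.54 yaw 149.57 tilt [-0.0016 -0.0015 -1.    ] [np.float64(0.034389188315723504), np.float64(0.034389188315723504), np.float64(0.034389188315723504)]
```

Request:
play_rows --plan '[0,0,4,0,0,0,0,0,0,8,0,0,0,0,0,0,8,0,0,0,0]'

```text
clock: 11.98
position: [0.5388, 0.0691, 0.0926]
ee_rot: [0.329, 0.944, -0.001, 0.001]
ft_force: [-1.1, -6.1, 6.3]
grip_width: 0.29
grasp_force: 78.7
```

```bash
python3 st.py
```

```text
{'clock': 11.975, 'position': [0.5388, 0.0691, 0.0926], 'ft_force': [-1.1364, -6.0596, 6.3113], 'torque': [-1.5273, 0.211, 0.0308], 'grip_width': 0.2897, 'grasp_force': 78.7118} q7 0.412 yaw 141.57 tilt [-0.0018 -0.0015 -1.    ] [np.float64(0.030796253151450334), np.float64(0.030796253151450334), np.float64(0.030796253151450334)]
```

Request:
play_rows --plan '[0,0,4,0,0,0,0,0,0,8,0,0,0,0,0,0,8,0,0,0,0]'

```text
clock: 12.35
position: [0.5387, 0.0689, 0.0925]
ee_rot: [0.394, 0.919, -0.001, 0.001]
ft_force: [-2.0, -7.1, 6.2]
grip_width: 0.295
grasp_force: 78.8
```

```bash
python3 st.py
```

```text
{'clock': 12.35, 'position': [0.5387, 0.0689, 0.0925], 'ft_force': [-1.9714, -7.0755, 6.239], 'torque': [-1.6287, 0.3528, 0.0916], 'grip_width': 0.295, 'grasp_force': 78.784} q7 0.284 yaw 133.57 tilt [-0.002  -0.0016 -1.    ] [np.float64(0.09157168763265021), np.float64(0.09157168763265021), np.float64(0.09157168763265021)]
```

Request:
play_rows --plan '[0,0,4,0,0,0,0,0,0,8,0,0,0,0,0,0,8,0,0,0,0]'

```text
clock: 12.72
position: [0.5386, 0.0688, 0.0926]
ee_rot: [0.457, 0.889, -0.001, 0.001]
ft_force: [-2.8, -7.4, 7.2]
grip_width: 0.291
grasp_force: 78.9
```

```bash
python3 st.py
```

```text
{'clock': 12.725, 'position': [0.5386, 0.0688, 0.0926], 'ft_force': [-2.8204, -7.3674, 7.1723], 'torque': [-1.7687, 0.4681, 0.0025], 'grip_width': 0.2908, 'grasp_force': 78.9052} q7 0.155 yaw 125.57 tilt [-0.0023 -0.0016 -1.    ] [np.float64(0.0024577541668526354), np.float64(0.0024577541668526354), np.float64(0.0024577541668526354)]
```

Request:
play_rows --plan '[0,0,2,0,0,0,0,0,0,4,0,0,0,0,0,0,4,0,0,0,0]'

```text
clock: 13.1
position: [0.5386, 0.0687, 0.0925]
ee_rot: [0.488, 0.873, -0.001, 0.001]
ft_force: [-2.4, -5.9, 8.1]
grip_width: 0.291
grasp_force: 79.0
```

```bash
python3 st.py
```

```text
{'clock': 13.1, 'position': [0.5386, 0.0687, 0.0925], 'ft_force': [-2.4311, -5.8746, 8.112], 'torque': [-1.8024, 0.5274, 0.07], 'grip_width': 0.2911, 'grasp_force': 78.9642} q7 0.09 yaw 121.59 tilt [-0.0024 -0.0015 -1.    ] [np.float64(0.06995127701511292), np.float64(0.06995127701511292), np.float64(0.06995127701511292)]
```

Readings are noisy by about 0.04 N m, so I'll average a few, using camera calls to let time pass.

```bash
cat > tz.py <<'E'
from h import *
T=[];F=[]
for _ in range(5):
    o=status.get_obs();T.append(o["torque"][2]);F.append(o["ft_force"]);viewer.camera("top")
R=Ro.from_quat(o["ee_rot"]).as_matrix()
print("t",o["clock"],"tz",np.mean(T).round(3),np.std(T).round(3),"F",np.mean(F,0).round(1),"pos",o["position"].round(4) if hasattr(o["position"],"round") else o["position"],"yaw",np.degrees(np.arctan2(R[1,0],R[0,0])).round(2),"q7",round(o["joint_pos"][6],2))
E
python3 tz.py
```

```text
t 13.3 tz 0.083 0.029 F [-2.3 -6.9  7.4] pos [0.5386 0.0687 0.0925] yaw 121.62 q7 0.09
```

Request:
play_rows --plan '[0,0,4,0,0,0,0,0,0,8,0,0,0,0,0,0,8,0,0,0,0]'

```text
clock: 13.72
position: [0.5385, 0.0686, 0.0925]
ee_rot: [0.548, 0.837, -0.001, 0.001]
ft_force: [-1.9, -7.4, 7.0]
grip_width: 0.293
grasp_force: 79.1
```

```bash
python3 tz.py
```

```text
t 13.925 tz 0.083 0.025 F [-2.8 -7.4  7.9] pos [0.5385 0.0686 0.0925] yaw 113.62 q7 -0.04
```

Request:
play_rows --plan '[0,0,4,0,0,0,0,0,0,7,0,0,0,0,0,0,7,0,0,0,0]'

```text
clock: 14.35
position: [0.5385, 0.0685, 0.0925]
ee_rot: [0.598, 0.802, -0.001, 0.001]
ft_force: [-3.1, -8.1, 8.1]
grip_width: 0.294
grasp_force: 79.2
```

```bash
python3 tz.py
```

```text
t 14.55 tz 0.076 0.025 F [-3.1 -8.   8.5] pos [0.5385 0.0685 0.0925] yaw 106.61 q7 -0.15
```

Request:
play_rows --plan '[0,0,4,0,0,0,0,0,0,4,0,0,0,0]'

```text
clock: 14.85
position: [0.5385, 0.0685, 0.0925]
ee_rot: [0.626, 0.78, -0.001, 0.001]
ft_force: [-2.6, -8.1, 8.8]
grip_width: 0.293
grasp_force: 79.2
```

```bash
python3 tz.py
```

```text
t 15.05 tz 0.064 0.014 F [-3.2 -7.8  8.4] pos [0.5384 0.0685 0.0925] yaw 102.61 q7 -0.22
```

Request:
play_rows --plan '[0,0,4,0,0,0,0,0,0,4,0,0,0,0]'

```text
clock: 15.35
position: [0.5385, 0.0685, 0.0925]
ee_rot: [0.652, 0.758, -0.001, 0.001]
ft_force: [-3.0, -7.8, 7.4]
grip_width: 0.293
grasp_force: 79.2
```

```bash
python3 tz.py
```

```text
t 15.55 tz 0.081 0.025 F [-2.9 -8.1  7.7] pos [0.5385 0.0684 0.0925] yaw 98.61 q7 -0.28
```

Request:
play_rows --plan '[0,0,4,0,0,0,0,0,0,5,0,0,0,0]'

```text
clock: 15.85
position: [0.5384, 0.0684, 0.0925]
ee_rot: [0.685, 0.729, -0.001, 0.001]
ft_force: [-2.9, -8.5, 8.6]
grip_width: 0.291
grasp_force: 79.2
```

```bash
python3 tz.py
```

```text
t 16.05 tz 0.07 0.022 F [-2.9 -7.7  8.3] pos [0.5385 0.0684 0.0925] yaw 93.61 q7 -0.36
```

Request:
play_rows --plan '[0,0,4,0,0,0,0,0,0,5,0,0,0,0]'

```text
clock: 16.35
position: [0.5384, 0.0684, 0.0925]
ee_rot: [0.716, 0.698, -0.001, 0.001]
ft_force: [-3.2, -8.3, 8.9]
grip_width: 0.294
grasp_force: 79.2
```

```bash
python3 tz.py
```

```text
t 16.55 tz 0.089 0.029 F [-3.3 -7.9  8.5] pos [0.5384 0.0684 0.0925] yaw 88.61 q7 -0.45
```

Request:
play_rows --plan '[0,0,4,0,0,0,0,0,0,5,0,0,0,0]'

```text
clock: 16.85
position: [0.5383, 0.0683, 0.0925]
ee_rot: [0.746, 0.666, -0.001, 0.001]
ft_force: [-3.0, -8.0, 8.7]
grip_width: 0.292
grasp_force: 79.2
```

```bash
python3 tz.py
```

```text
t 17.05 tz 0.077 0.028 F [-3.6 -7.8  8.9] pos [0.5383 0.0684 0.0925] yaw 83.61 q7 -0.53
```

Request:
play_rows --plan '[0,0,4,0,0,0,0,0,0,5,0,0,0,0]'

```text
clock: 17.35
position: [0.5382, 0.0683, 0.0925]
ee_rot: [0.774, 0.633, -0.001, 0.001]
ft_force: [-4.1, -7.6, 8.8]
grip_width: 0.29
grasp_force: 79.3
```

```bash
python3 tz.py
```

```text
t 17.55 tz 0.236 0.016 F [-4.5 -8.3  9. ] pos [0.5382 0.0684 0.0925] yaw 78.63 q7 -0.61
```

Bottom felt: 0.236 N m at yaw 78.6 puts it at about 83.1. Backing off a quarter turn from there means turning 94.5° counter-clockwise, to yaw 173.1.

Request:
play_rows --plan '[0,0,-3,0,0,0,0,0,0,-9,0,0,0,0,0,0,-15,0,0,0,0,0,0,-21,0,0,0,0,0,0,-27,0,0,0,0,0,0,-33,0,0,0,0,0,0,-39,0,0,0,0,0,0,-45,0,0,0,0,0,0,-51,0,0,0,0,0,0,-57,0,0,0,0,0,0,-63,0,0,0,0,0,0,-69,0,0,0,0,0,0,-75,0,0,0,0,0,0,-81,0,0,0,0,0,0,-87,0,0,0,0,0,0,-92,0,0,0,0,0,0,-94.5,0,0,0,0,0,0,-94.5,0,0,0,0,0,0,-94.5,0,0,0,0]'

```text
clock: 19.98
position: [0.539, 0.0699, 0.0926]
ee_rot: [0.06, 0.998, -0.0, 0.001]
ft_force: [0.8, -4.3, 5.0]
grip_width: 0.289
grasp_force: 78.7
```

```bash
python3 tz.py
```

```text
t 20.175 tz -0.066 0.03 F [ 1.5 -4.9  5.2] pos [0.539  0.0699 0.0926] yaw 173.09 q7 0.92
```

Request:
play_rows --plan '[0,0,0,-0.0015,0.0004,0,0,0,0,0,-0.003,0.0007,0,0,0,0,0,-0.003,0.0007,0,0]'

```text
clock: 20.6
position: [0.5403, 0.07, 0.0924]
ee_rot: [0.06, 0.998, -0.001, -0.001]
ft_force: [-8.1, -6.8, 14.1]
grip_width: 0.288
grasp_force: 79.9
```

```bash
python3 tz.py
```

```text
t 20.8 tz -0.051 0.036 F [-7.4 -6.7 13.6] pos [0.5403 0.07   0.0924] yaw 173.1 q7 0.91
```

Request:
play_rows --plan '[0,0,0,0,0,0,0.6,0,0,0,0,0,0,0.6,0,0,0,0,0,0,0.6,0,0,0,0,0,0,0.6,0,0,0,0,0,-0.02,0.6,0,0,0,0,0,-0.06,0.6,0,0,0,0,0,-0.11,0.6,0,0,0,0,0,-0.12,0.6,0,0,0,0,0,-0.12,0.6]'

```text
clock: 21.98
position: [0.5418, 0.0709, 0.2133]
ee_rot: [0.06, 0.998, -0.0, 0.001]
ft_force: [0.3, -0.4, -0.5]
grip_width: 0.598
grasp_force: 0.0
```

```bash
python3 look.py w4
```

```text
{'clock': 21.975, 'joint_pos': [0.6519, 0.3414, -1.0342, 1.6756, 0.3046, 1.2973, 1.0116], 'position': [0.5418, 0.0709, 0.2133], 'ee_rot': [0.0595, 0.9982, -0.0002, 0.0009], 'ft_force': [0.2877, -0.3864, -0.5015], 'torque': [-0.0474, 0.0272, 0.0038], 'grip_width': 0.5984}
cam [0.458 0.082 0.342] 279.7621903259054
```

View pics/w4.png

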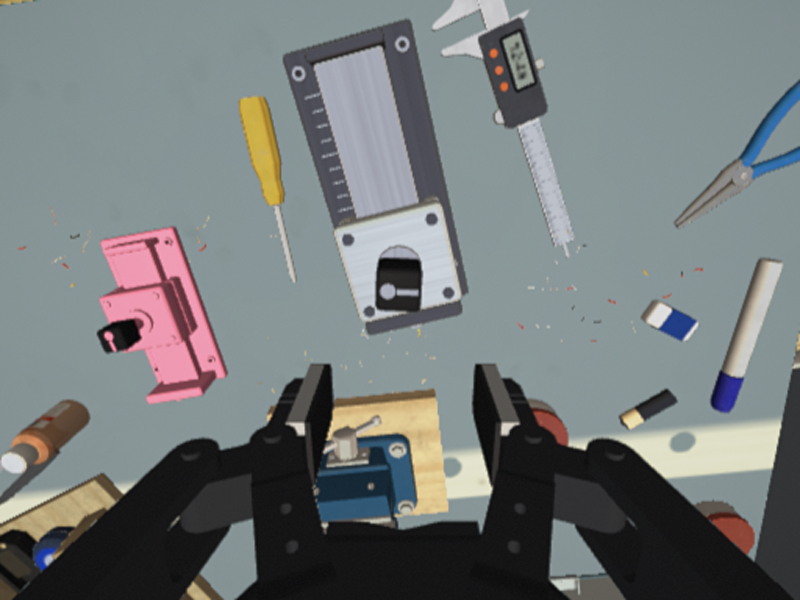

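The carriage sits against the stop at (415,318), the knob at (398,290) is square with the tool, and nothing else has moved. I'm handing in.

```bash
python3 -c "
from workcell import manip
print(manip.hand_in())"
```

```text
the job is handed in; nothing more can be done
None
```

I pushed the carriage home against the end stop, turned the knob until it bottomed (about 0.24 N m, well under the 0.6 limit), and backed it off a quarter turn. I then let go of the knob and handed the job in at about 22 s; the last picture shows the carriage home and nothing else moved.

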